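Raise the counterweighted guard and load a tube rack

TASK

Load the waiting rack of sample tubes into the bench analyser: push the blue rail of the loading bay's counterweighted guard up, over its balance point, until the guard stays raised by itself, then push the rack along the bay floor under the raised guard until it stands square against the black stop at the back. Only push with the fingers: slide the rack, never lift or tip it, and leave everything else on the bench where it stands.

Things in the scene. Friction and masses are not known exactly. Their poses are not given: they have to be found in the camera images.
- bay: fixed analyser and loading bay. Origin on the bench top below the middle of the guard's hinge line; +x from the open front (robot side) inwards, z up. Bay floor: level, 25 mm above the bench, x = -300 to 0 mm, clear width 326 mm between cheeks 130 mm high (y = +-163, from x = -80 inwards) and curbs 39 mm high (y = +-172, in front of them). Instrument body behind: 155 mm high, to x = 205 mm
- stop_mid (a point): middle of the front face of the black rubber stop across the back of the bay floor (12 mm on the robot's side of the bay's origin, 50 mm above the bench); the stop is 50 mm tall and 324 mm wide along the bay's y
- guard (a joint): guard angle about its hinge line (85 mm above the bench, over the bay's origin), rad: 0 = down, 1.40 = fully up on its stop. Balance near 0.72: let go below, it falls shut; beyond, it swings on by itself, damped, and stays up. About 2 N up at the rail starts it. Arms outside the cheeks (y = +-184 mm), clear panel 84 mm tall above the rail, steel counterweights behind the hinges
- rail_mid (a point): middle of the guard's blue grab rail: round bar, 16 mm diameter, 376 mm long along the bay's y, 120 mm from the hinge line. Guard down: at x = -120 mm of the bay, axis 85 mm above the bench, 52 mm free below it over the bay floor, nothing behind it. As the guard rises it goes round the hinge line, up and inwards, to x = -20 mm, 203 mm above the bench
- rack: waiting rack: beige, loose, 80 mm along x, 100 mm along y, 58 mm high, 18 purple-capped tubes fixed in it (tops 86 mm above its underside); 0.3 to 0.55 kg. Origin: centre of its underside; x points to the stop. Stands on the bay floor before the rail, left, right or middle, perhaps turned a little. Home: far face on the stop, anywhere across the bay. Push it below half its height, or it may tip
- cup: bystander: specimen cup with orange lid, 66 mm diameter, 70 mm high, on the bench beside the bay; origin under its centre
- cap_jar: bystander: white jar with blue cap, 68 mm diameter, 75 mm high, on the bench beside the bay; origin under its centre
- spare_rack: bystander: empty beige rack, 80 x 100 x 58 mm, on the bench left of the bay; origin under its centre
- tip_box: bystander: teal pipette-tip box with pale lid, 87 x 127 x 72 mm, on the bench left of the bay; origin under its centre
- reagent: bystander: amber bottle, 60 mm diameter, 125 mm high, on the bench right of the bay; origin under its centre
- marker: bystander: marker pen, 135 mm long, 17 mm thick, lying on the bench to the right; origin under its middle

How it is judged (in metres and radians):
On the way, in this order (a step that is already met when the one before it is completed fails the run):
1. the guard is raised past its balance point and stays up by itself, the fingers off it (value of joint guard above 1.3 rad and contact force between the fingers and guard below 0.2 N), for 0.3 s.
2. the rack stands home against the stop, under the raised guard (value of joint guard above 1.3 rad and x of rack in the frame of bay above -0.06 m and z of rack in the frame of bay below 0.03 m and angle between the x axis of rack and the x axis of bay, either way round below 0.1 rad and angle between rack's own z axis and vertical below 0.06 rad), for 0.2 s.
At the end, for the whole second after the job is handed in: The guard is fully raised (joint over 1.3 rad) and at rest on its own; the rack stands upright on the bay floor, at rest, within 8 mm of the back stop and square to it within 0.10 rad (all of step 2 and velocity of joint guard below 0.05 rad/s and linear speed of rack below 0.02 m/s); the robot touches nothing.
It fails at once if the rack is lifted (15 mm) off the bay floor (height (world z) of rack above 0.04 m).
It fails at once if the rack is tipped by more than 0.25 rad (angle between rack's own z axis and vertical above 0.25 rad).
It fails at once if the rack is forced against the guard (over 3 N) (contact force between rack and guard above 3 N).
It fails at once if another thing on the bench is moved by more than 20 mm (distance of any of cup, cap_jar, spare_rack, tip_box, reagent, marker from where it was at the start of the episode above 0.02 m).
It also fails if it takes over 51 s, if anything falls off the work surface, if the arm or the gripper's body presses on something with over 40 N, if the wrist force passes 120 N, or if a joint passes its speed limit or range.

ROBOT

A 7-joint arm with a two-finger parallel gripper is mounted at the origin on the work surface. World frame = base frame: x ahead of the robot, y to its left, z up, the work surface at z = 0. Lengths are in mm, angles in rad, forces in N, time in s.
With the tool pointing down it reaches from about 400 to 875 mm from the base axis. Payload 4.4 kg.
Tool frame: the origin (TCP) lies at the very end of the fingers, on their centre line; the grasp point (between the pads) lies 19 mm behind it; y points along the fingers, z is the direction in which the jaws open and shut, and the axes are right-handed (so a half turn about y gives the same grasp; the last joint's range is limited). The gripper opens to 85 mm and grips with 20 to 120 N. Pads are 22 mm wide; open, the fingers measure 114 mm over their backs; the gripper's body (76 mm by 85 mm) begins 54 mm behind the grasp point. The pads swing forward as they close: fully open they stand 13 mm farther back than shut.
Start: joints at [-1.35, 0.628, 0.038, 1.517, -0.027, 0.996, -0.02], TCP at [183.85, 623.472, 231.313] pointing down, gripper open.
Joint ranges: [-3.06, 3.06], [-0.37, 2.12], [-1.25, 1.32], [0.18, 2.47], [-1.1, 4.24], [0.23, 1.98], [-2.94, 2.94]. Speed limits (rad/s): [2.57, 2.57, 3.14, 3.14, 3.14, 3.14, 3.14].

INTERFACE

Orientations are given as [roll, pitch, yaw] about the fixed x, y, z axes, in that order (R = Rz(yaw) Ry(pitch) Rx(roll)).
In Python, from cell import * gives the robot as it stands.
- The arm moves only by the tool apply_moves, never from a script. Its argument "targets" is a list of rows, each a list of 6 numbers: the shift along the tool's x, y, z in units of 40 mm (1.0 is 40 mm), then the turn, a rotation vector about the tool's x, y, z in units of 8 degrees (1.0 is 8 degrees). A call has 1 to 12 rows; each row shifts and turns the commanded pose from where the row before left it, along the tool's axes as they then stand; what a row does not reach is not made up. A row lasts 1/8 s, in which the tool goes at most 62.5 mm and 10.7 degrees, less where a joint would pass 70% of its speed; a pose out of reach is approached as far as the arm can. A call is refused whole if a number of a shift passes 1 or a number of a turn 1, either way. A call with a gripper value outside its range is refused whole. "jaw" is the gripper command: -1 is shut, 1 is fully open, values between are in proportion, set as the call begins (left out, the last holds). The fingers move at their own pace and stop on an object; the grip force is fixed at half the most. Time passes only in rows, so rows that do not move let the fingers close. It gives the time, the measured TCP pose, the force and the opening at its end, in the units of the state.
- read_state(): the state, without advancing time (a new reading comes with each control period).
- get_image(name): name is "scene" or "top" or "wrist"; returns the picture (480x640x3 uint8, red, green, blue); there is no depth.
- calibration(name): a dict with "fx", "fy", "cx", "cy" (pixels), "world_from_camera" (4x4, takes a point from camera to world coordinates). Camera axes: x right, y down, z forward; pixel columns grow to the right and rows downward; lengths in mm; the calibration is good to about 2 mm. The wrist camera is an equidistant fisheye: a pixel r from the principal point sees the ray r / f radians off the axis. A picture is of the moment at which its call begins: read the wrist's pose just before it. calibration takes no time and is no camera call; for the wrist camera it gives the pose at the moment of the call.
- finish_job(): hands the job in, once; it reports no verdict.
The state is a dict: "clock": time; "qpos": joint angles; "qd": joint speeds; "tau": joint torques, N m; "eef_pos": TCP position; "tool_rot": TCP orientation; "force": force on the tool from outside, world axes, zero at the start; "torque": the same for the moment, N m; "width": finger opening in mm.
Only numpy, scipy, OpenCV 4.12 (cv2) and the standard library are available. Lean on these libraries where they do the work, as an engineer would, in place of code of your own. Each camera call takes 0.05 s, during which the arm holds its last target. There are 200 camera calls.

## Working session

There is one attempt and no reset: what is moved stays moved. The work goes in short steps, Python scripts to look and compute and a tool call to move; the robot and the scene stay as the last step left them, time stands still between calls to the robot, and variables do not carry over. Pictures are saved under pics/ and viewed, about 8 in all and at most 12, crops included, and the job is handed in when it is done.

Besides the shell and the picture viewer there is one more tool, called by a JSON object that holds its "fn" and its "kwargs". apply_moves: Moves the arm, as the interface text tells. Its arguments: {"type":"object","properties":{"targets":{"type":"array"},"jaw":{"type":"number"}},"required":["targets"]}

```bash
mkdir -p pics; ls; python3 - <<'E'
from cell import *
import cv2
s=read_state();print(s)
for n in("scene","top"):
    im=get_image(n);cv2.imwrite(f"pics/{n}0.png",im[:,:,::-1]);c=calibration(n);print(n,c)
E
```

```text
pics
{'clock': 0.0, 'qpos': array([-1.34979213,  0.62932784,  0.03840145,  1.51834506, -0.02703229,
        0.99627232, -0.02000869]), 'qd': array([-9.93432843e-04,  5.47008770e-05, -4.85060662e-04, -6.84389083e-04,
       -1.19381759e-03, -2.19749717e-04,  1.27043700e-03]), 'tau': array([ 3.38990924e-05, -5.63396680e+01,  1.22594900e+00, -1.93454432e+01,
        1.08361742e-02,  1.07337596e-02,  8.20492687e-06]), 'eef_pos': array([183.64659241, 622.88948168, 230.40750631]), 'tool_rot': array([-1.57263290e+00,  2.82025476e-05, -2.86797206e-01]), 'force': array([-0.38763905, -0.70057188,  0.21102145]), 'torque': array([ 0.04717914, -0.02082217, -0.03168681]), 'width': 85.4001912035051}
scene {'fx': 576.1640329782514, 'fy': 576.1640329782514, 'cx': 323.5349711981638, 'cy': 236.48325397331837, 'world_from_camera': array([[ 7.48042651e-01,  4.72838052e-01, -4.65678396e-01,
         1.18065208e+03],
       [ 6.63453683e-01, -5.49902228e-01,  5.07382252e-01,
        -7.00099914e+02],
       [-1.61679518e-02, -6.88499612e-01, -7.25056468e-01,
         1.06798034e+03],
       [ 0.00000000e+00,  0.00000000e+00,  0.00000000e+00,
         1.00000000e+00]])}
top {'fx': 553.8595841330501, 'fy': 553.8595841330501, 'cx': 322.32022494521965, 'cy': 241.80932509467837, 'world_from_camera': array([[-7.43835444e-02, -9.74536750e-01,  2.11530640e-01,
         2.25441843e+02],
       [-9.97212550e-01,  7.14453547e-02, -2.15102653e-02,
         1.44032984e+01],
       [ 5.84966243e-03, -2.12541018e-01, -9.77134636e-01,
         1.55275497e+03],
       [ 0.00000000e+00,  0.00000000e+00,  0.00000000e+00,
         1.00000000e+00]])}
```

View pics/scene0.png

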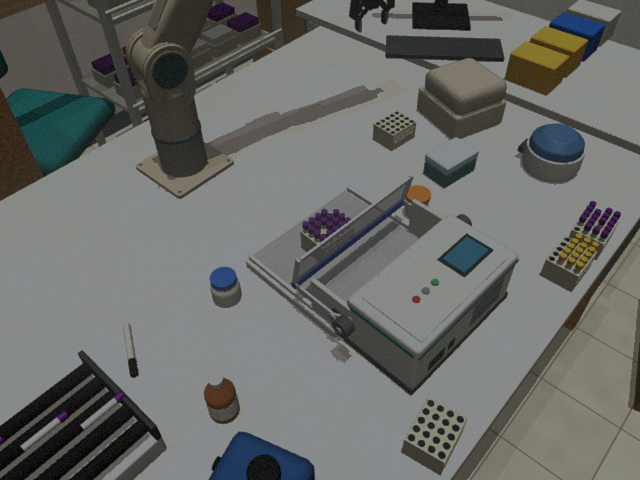

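View pics/top0.png

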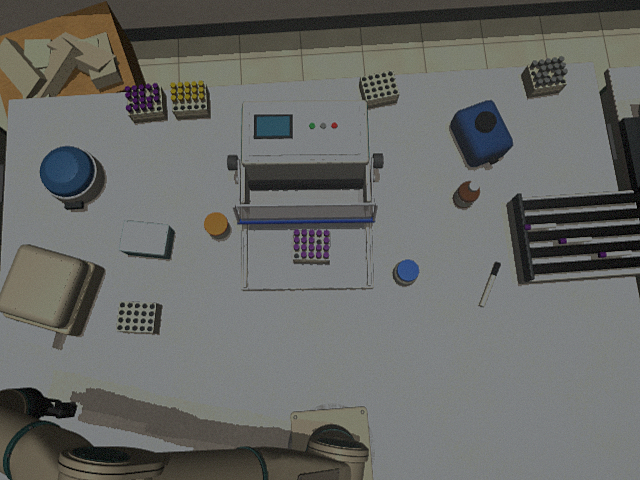

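The scene view shows the bay with its guard down and the rack slightly right of middle in front of it. In the top view the blue rail runs (238,221)–(375,222), the rack is near (311,246), and the cup (217,224) and jar (406,271) stand either side. I'll zoom in on the top view.

```bash
python3 - <<'E'
import cv2
im=cv2.imread("pics/top0.png")[150:300,220:420]
cv2.imwrite("pics/crop0.png",cv2.resize(cv2.convertScaleAbs(im,alpha=1.3),None,fx=4,fy=4,interpolation=cv2.INTER_CUBIC))
E
```

```text
(no output)
```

View pics/crop0.png

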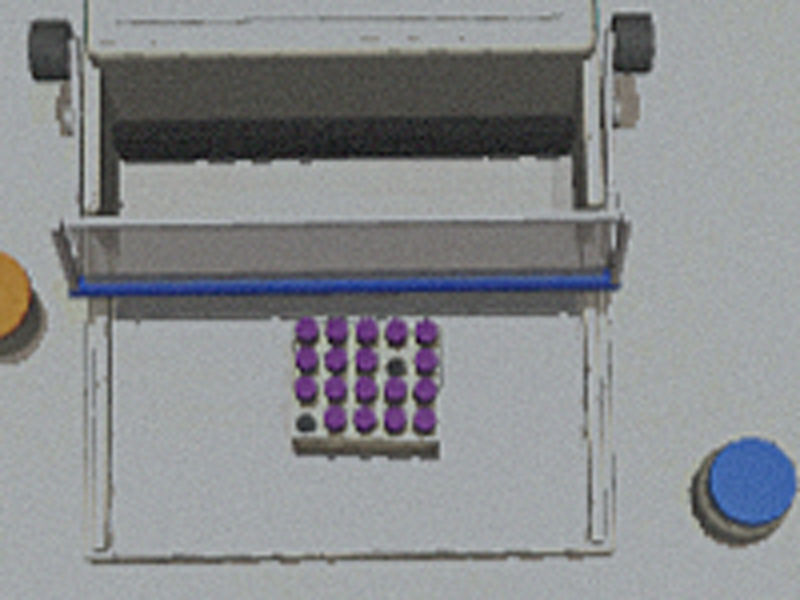

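The crop shows the rail ends at crop (70,290)/(619,285), the stop's foot at (117,160)/(577,156), and corner tube caps at (307,330), (426,330) and (426,420). The rack is almost square, a little right of middle.

```bash
cat > h.py <<'E'
from cell import *
import numpy as np, cv2
def bp(n,u,v,z):
    c=calibration(n);T=np.array(c["world_from_camera"])
    d=T[:3,:3]@np.array([(u-c["cx"])/c["fx"],(v-c["cy"])/c["fy"],1]);o=T[:3,3]
    return o+d*(z-o[2])/d[2]
E
python3 - <<'E'
from h import *
def P(x,y,z,l):
    print(l,bp("top",220+x/4,150+y/4,z).round(1))
P(70,290,85,"railL");P(619,285,85,"railR")
P(117,160,25,"stopL");P(577,156,25,"stopR")
P(88,558,25,"frontL");P(612,550,25,"frontR")
P(307,330,111,"capFL");P(426,330,111,"capFR");P(426,420,111,"capNR");P(306,389,111,"capL3")
P(294,440,83,"rackNL");P(439,442,83,"rackNR");P(294,455,25,"rbNL");P(438,458,25,"rbNR")
P(0,293,70,"cup right edge +");P(752,482,75,"jar")
E
```

```text
railL [613.9 209.   85. ]
railR [ 590.1 -165.2   85. ]
stopL [723.8 179.2  25. ]
stopR [ 702.8 -151.4   25. ]
frontL [437.7 212.6  25. ]
frontR [ 416.5 -149.8   25. ]
capFL [567.9  48.9 111. ]
capFR [562.1 -30.4 111. ]
capNR [501.1 -25.7 111. ]
capL3 [527.8  52.2 111. ]
rackNL [499.3  63.3  83. ]
rackNR [490.7 -34.1  83. ]
rbNL [499.4  65.9  25. ]
rbNR [489.9 -34.4  25. ]
cup right edge + [619.3 259.2  70. ]
jar [ 449.3 -243.2   75. ]
```

{"fn": "apply_moves", "kwargs": {"targets": [[0.98,0,-0.78,0,0,0],[0.98,0,-0.78,0,0,0],[0.98,0,-0.78,0,0,0],[0.98,0,-0.78,0,0,0],[0.98,0,-0.78,0,0,0],[0.98,0,-0.78,0,0,0],[0.98,0,-0.78,0,0,0],[0.98,0,-0.78,0,0,0],[0.98,0,-0.78,0,0,0],[0.98,0,-0.78,0,0,0],[0.9,0,-0.7,0,0,0],[0,0,0,0,0,0]], "jaw": -1}}

```text
clock: 1.6
eef_pos: [500.2, 171.8, 231.0]
tool_rot: [-1.573, -0.001, -0.294]
force: [-0.9, 0.5, 0.5]
width: 0.1
```

{"fn": "apply_moves", "kwargs": {"targets": [[0,0,0,0,-0.8,0],[0,0,0,0,-0.8,0],[0,0,0,0,0,-1],[0,0,0,0,0,-1],[0,0,0,0,0,-1],[0,0,0,0,0,-1],[0,0,0,0,0,-1],[0,0,0,0,0,-0.6],[0,0,0,0,0,0]]}}

```text
clock: 2.72
eef_pos: [499.2, 157.3, 230.1]
tool_rot: [-1.633, -0.537, -0.06]
force: [-0.0, 0.1, -0.5]
width: 0.1
```

```bash
python3 - <<'E'
from h import *
s=read_state();print(s)
E
```

```text
{'clock': 2.725, 'qpos': array([-0.89442783,  0.36022878,  0.38034124,  2.30020641,  1.1742716 ,
        0.24390012, -0.18617457]), 'qd': array([ 0.02654965, -0.0043548 , -0.00681482, -0.03046808, -0.11758274,
        0.00463829,  0.11689185]), 'tau': array([ -0.37392469, -32.37927675,   3.49577352, -12.57255077,
         1.44167997,   0.67020524,  -1.12042498]), 'eef_pos': array([499.15159963, 157.31531846, 230.07173631]), 'tool_rot': array([-1.6326865 , -0.53704226, -0.05975541]), 'force': array([-0.03702918,  0.13693982, -0.45523993]), 'torque': array([ 0.12790842,  0.54660261, -0.01120041]), 'width': 0.10051873420411496}
```

{"fn": "apply_moves", "kwargs": {"targets": [[0,0,0,0,0,-0.4],[0,0,0,0,0,-0.4],[0,0,0,0,0,-0.4],[0,0,0,0,0,-0.4],[0,0,0,0,0,-0.4],[0,0,0,0,0,-0.4],[0,0,0,0,0,-0.4],[0,0,0,0,0,-0.4]]}}

```text
clock: 3.72
eef_pos: [509.2, 166.3, 211.7]
tool_rot: [-1.74, -0.82, 0.046]
force: [-0.5, 1.9, -2.5]
width: 0.2
```

```bash
python3 - <<'E'
from h import *
s=read_state();print(s['qpos'],s['tool_rot'],s['eef_pos'])
E
```

```text
[-0.21629011  0.62245288 -0.82516191  2.46365417  1.83597806  1.17464299
 -0.98789636] [-1.73970769 -0.81997212  0.04592605] [509.16280011 166.26475991 211.67828687]
```

```bash
cat >> h.py <<'E'
from scipy.spatial.transform import Rotation as Ro
O=np.array([725,13,0.]);BY=-0.0635
def b2w(x,y,z): return O+Ro.from_euler('z',BY).apply([x,y,z])
def w2b(p): return Ro.from_euler('z',-BY).apply(np.array(p)-O)
def plan(bay,pitch):
    s=read_state();R=Ro.from_euler('xyz',s['tool_rot']);Rt=Ro.from_euler('xyz',[-np.pi/2,pitch,BY])
    print('at bay',w2b(s['eef_pos']).round(1),'rot',s['tool_rot'].round(3),'F',s['force'].round(1),'q',s['qpos'].round(2))
    if bay is not None:
        d=b2w(*bay)-s['eef_pos']
        print('shift now',(R.inv().apply(d)/40).round(2),'shift after turn',(Rt.inv().apply(d)/40).round(2))
    print('turn',(np.degrees((R.inv()*Rt).as_rotvec())/8).round(2))
E
python3 -c "
from h import *
plan((-175,100,70),-0.8)"
```

```text
at bay [-225.1  139.3  211.7] rot [-1.74  -0.82   0.046] F [-0.5  1.9 -2.5] q [-0.22  0.62 -0.83  2.46  1.84  1.17 -0.99]
shift now [-1.81  3.39 -0.55] shift after turn [-1.67  3.37 -0.98]
turn [0.64 0.53 0.19]
```

{"fn": "apply_moves", "kwargs": {"targets": [[0,0,0,0.2,0.2,0],[0,0,0,0.2,0.2,0.1],[0,0,0,0.2,0.1,0.1],[-0.2,0.4,-0.14,0,0,0],[-0.2,0.4,-0.14,0,0,0],[-0.2,0.4,-0.14,0,0,0],[-0.2,0.4,-0.14,0,0,0],[0,0,0,0,0,0]]}}

```text
clock: 4.72
eef_pos: [542.9, 149.8, 146.1]
tool_rot: [-1.591, -0.782, -0.057]
force: [-0.1, -0.0, 0.4]
width: 0.3
```

```bash
python3 -c "
from h import *
plan((-175,100,70),-0.8)"
```

```text
at bay [-190.4  124.9  146.1] rot [-1.591 -0.782 -0.057] F [-0.1 -0.   0.4] q [ 0.14  1.02 -1.25  2.47  2.    1.54 -0.88]
shift now [-1.07  1.63 -0.59] shift after turn [-1.1   1.6  -0.62]
turn [ 0.11  0.04 -0.13]
```

{"fn": "apply_moves", "kwargs": {"targets": [[-0.1,0.3,-0.2,0,0,0],[-0.1,0.3,-0.2,0,0,0],[-0.2,0.4,-0.2,0,0,0],[-0.3,0.3,0,0,0,0],[0,0,0,0,0,0]]}}

```text
clock: 5.35
eef_pos: [561.1, 126.9, 91.5]
tool_rot: [-1.589, -0.784, -0.057]
force: [-0.2, 0.0, -0.0]
width: 0.1
```

```bash
python3 -c "
from h import *
plan((-175,100,70),-0.8)
cv2.imwrite('pics/s1.png',get_image('scene')[:,:,::-1])"
```

```text
at bay [-170.8  103.2   91.5] rot [-1.589 -0.784 -0.057] F [-0.2  0.  -0. ] q [ 0.2   1.2  -1.21  2.47  2.16  1.63 -0.83]
shift now [-0.45  0.31 -0.07] shift after turn [-0.46  0.3  -0.08]
turn [ 0.1   0.03 -0.11]
```

View pics/s1.png

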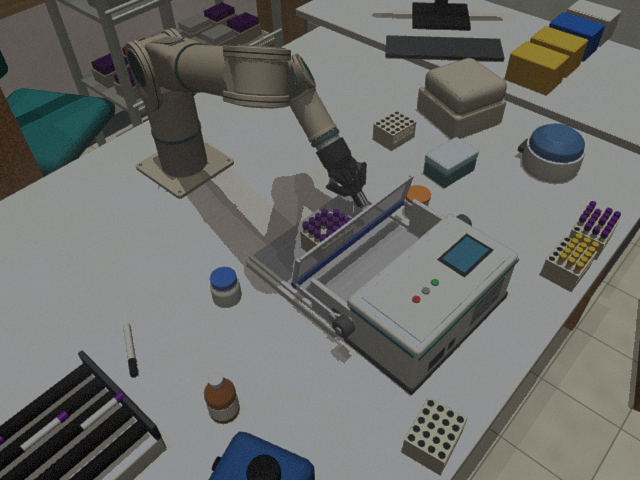

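The picture shows the elbow clear to the left and high. The gripper is at (345,170) with its fingertips near (362,203), in front of the rail's left part and clear of the rack. Next I go down, then under the rail.

{"fn": "apply_moves", "kwargs": {"targets": [[-0.25,0.6,-0.08,0,0,0],[-0.25,0.6,0,0,0,0],[0,0,0,0,0,0],[0.2,0.25,0,0,0,0],[0.2,0.25,0,0,0,0],[0.2,0.25,0,0,0,0],[0,0,0,0,0,0]]}}

```text
clock: 6.28
eef_pos: [620.5, 118.7, 40.6]
tool_rot: [-1.585, -0.788, -0.063]
force: [0.8, -0.9, 0.6]
width: -0.1
```

```bash
python3 -c "
from h import *
plan((-108,100,42),-0.8)"
```

```text
at bay [-111.    98.9   40.6] rot [-1.585 -0.788 -0.063] F [ 0.8 -0.9  0.6] q [ 0.26  1.29 -1.11  2.32  2.33  1.53 -0.71]
shift now [0.08 0.03 0.03] shift after turn [0.08 0.03 0.03]
turn [ 0.09  0.   -0.08]
```

{"fn": "apply_moves", "kwargs": {"targets": [[0.1,-0.1,0,0,0,0],[0.11,-0.11,0,0,0,0],[0.23,-0.19,0,0,0,0],[0.23,-0.19,0,0,0,0]]}}

```text
clock: 6.78
eef_pos: [619.6, 120.0, 75.3]
tool_rot: [-1.586, -0.783, -0.057]
force: [-5.4, -0.2, -0.6]
width: -0.2
```

```bash
python3 -c "
from h import *
plan(None,-0.8)
a=get_image('scene')[100:320,220:520,::-1]
cv2.imwrite('pics/s2.png',cv2.resize(a,None,fx=2,fy=2))"
```

```text
at bay [-112.   100.1   75.3] rot [-1.586 -0.783 -0.057] F [-5.4 -0.2 -0.6] q [ 0.28  1.21 -1.16  2.33  2.25  1.49 -0.69]
turn [ 0.07  0.03 -0.12]
```

View pics/s2.png

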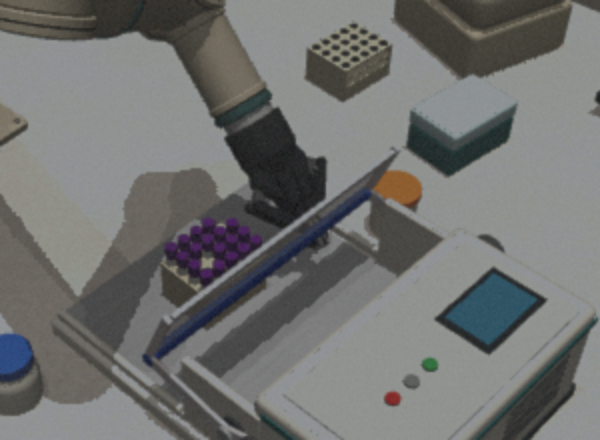

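The tips are past the rail (crop ~(320,235)), and the guard's tilt looks small. The force is mostly along −x, so I'll measure the guard angle from the blue rail.

```bash
cat >> h.py <<'E'
def proj(n,p):
    c=calibration(n);T=np.linalg.inv(c["world_from_camera"]);q=T[:3,:3]@p+T[:3,3]
    return np.array([c["cx"]+c["fx"]*q[0]/q[2],c["cy"]+c["fy"]*q[1]/q[2]])
def guard(img):
    "score of guard angle: blueness along the projected rail axis (scene camera)"
    f=img.astype(float);b=cv2.GaussianBlur(f[:,:,2]-f[:,:,:2].max(2),(3,3),0);best=[]
    for t in np.arange(-.1,1.5,.02):
        P=[proj('scene',b2w(-120*np.cos(t),y,85+120*np.sin(t))) for y in range(-170,-20,10)]
        best.append((np.mean([b[int(round(v)),int(round(u))] for u,v in P]),round(t,2)))
    return sorted(best)[::-1][:3]
E
python3 -c "
from h import *
print(guard(cv2.imread('pics/scene0.png')[:,:,::-1]));print(guard(get_image('scene')))"
```

```text
[(np.float64(26.395833333333332), np.float64(1.16)), (np.float64(26.2), np.float64(-0.04)), (np.float64(25.9875), np.float64(1.18))]
[(np.float64(26.954166666666666), np.float64(0.12)), (np.float64(26.6125), np.float64(1.02)), (np.float64(26.416666666666668), np.float64(1.04))]
```

{"fn": "apply_moves", "kwargs": {"targets": [[0.23,-0.18,0,0,0,0],[0.26,-0.16,0,0,0,0],[0.27,-0.13,0,0,0,0],[0.28,-0.1,0,0,0,0],[0.29,-0.07,0,0,0,0],[0.29,-0.04,0,0,0,0]]}}

```text
clock: 7.62
eef_pos: [648.7, 118.6, 141.7]
tool_rot: [-1.584, -0.788, -0.06]
force: [0.1, 0.7, 0.7]
width: -0.1
```

```bash
python3 -c "
from h import *
plan(None,-0.8)
print(guard(get_image('scene')))"
```

```text
at bay [-82.9 100.5 141.7] rot [-1.584 -0.788 -0.06 ] F [0.1 0.7 0.7] q [ 0.32  1.04 -1.19  2.25  2.12  1.32 -0.59]
turn [ 0.08  0.02 -0.09]
[(np.float64(62.075), np.float64(0.7)), (np.float64(61.8375), np.float64(0.68)), (np.float64(61.78333333333333), np.float64(0.72))]
```

{"fn": "apply_moves", "kwargs": {"targets": [[0.3,0,0,0,0,0],[0.3,0.03,0,0,0,0],[0.3,0.03,0,0,0,0],[0,0,0,0,0,0]]}}

```text
clock: 8.18
eef_pos: [676.1, 116.6, 165.4]
tool_rot: [-1.584, -0.788, -0.062]
force: [-1.0, -0.1, -0.8]
width: 0.3
```

```bash
python3 -c "
from h import *
plan((-200,100,200),-0.8)
print(guard(get_image('scene')))"
```

```text
at bay [-55.4 100.3 165.4] rot [-1.584 -0.788 -0.062] F [-1.  -0.1 -0.8] q [ 0.35  1.   -1.2   2.18  2.08  1.24 -0.51]
shift now [-1.94 -3.17 -0.04] shift after turn [-1.9  -3.2  -0.01]
turn [ 0.09  0.01 -0.08]
[(np.float64(63.733333333333334), np.float64(1.34)), (np.float64(61.6375), np.float64(1.36)), (np.float64(61.5875), np.float64(1.32))]
```

Guard at about 1.35–1.4, so it is raised. I retreat back and up, then go across behind the rack.

{"fn": "apply_moves", "kwargs": {"targets": [[-0.3,-0.8,0,0,0,0],[-0.5,-0.8,0,0,0,0],[-0.6,-0.8,0,0,0,0],[-0.55,-0.8,0,0,0,0],[-0.3,-0.3,-0.8,0,0,0.5],[-0.4,-0.4,-0.8,0,0,0.5],[-0.4,-0.4,-0.8,0,0,0.5],[-0.3,-0.2,-0.5,0,0,0.5],[0,0,0,0,0,0.5],[0,0,0,0,0,0.5],[0,0,0,0,0,0]], "jaw": 0.4}}

```text
clock: 9.6
eef_pos: [463.6, 24.6, 215.4]
tool_rot: [-1.587, -0.352, -0.072]
force: [0.0, 0.0, -0.5]
width: 59.6
```

```bash
python3 -c "
from h import *
plan((-285,-14,120),-0.4)
i=get_image('scene');print(guard(i))
cv2.imwrite('pics/t3.png',cv2.resize(get_image('top')[140:310,210:430,::-1],None,fx=3.5,fy=3.5,interpolation=2))"
```

```text
at bay [-261.6   -5.   215.4] rot [-1.587 -0.352 -0.072] F [ 0.   0.  -0.5] q [ 0.68  0.5  -1.22  2.32  1.23  0.69  0.06]
shift now [-1.37  2.04 -0.2 ] shift after turn [-1.47  1.97 -0.22]
turn [ 0.13 -0.05 -0.34]
[(np.float64(62.05833333333333), np.float64(1.38)), (np.float64(61.958333333333336), np.float64(1.4)), (np.float64(58.4625), np.float64(1.42))]
```

View pics/t3.png

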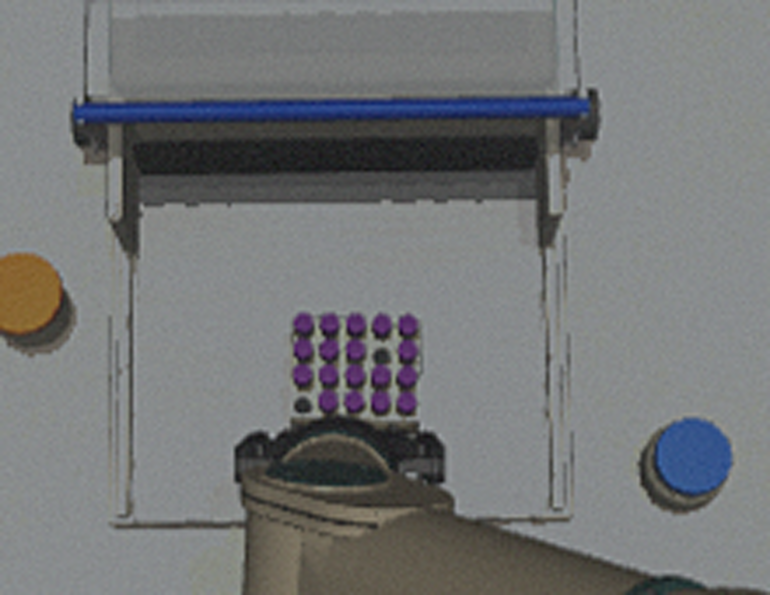

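Guard fully up, rail at crop (75–590,107). Rack undisturbed, with the gripper behind it. Next I descend behind the rack.

{"fn": "apply_moves", "kwargs": {"targets": [[-0.27,0.7,-0.15,0.1,0,0],[-0.27,0.7,-0.1,0,0,0],[-0.27,0.7,0,0,0,0],[-0.27,0.7,0,0,0,0],[-0.27,0.7,0,0,0,0],[-0.1,0.25,0,0,0,0],[0,0,0,0,0,0]]}}

```text
clock: 10.58
eef_pos: [461.4, 15.6, 53.8]
tool_rot: [-1.571, -0.345, -0.07]
force: [0.8, 0.3, -0.2]
width: 59.6
```

```bash
python3 -c "
from h import *
plan((-260,-14,36),-0.35)"
```

```text
at bay [-263.2  -14.1   53.8] rot [-1.571 -0.345 -0.07 ] F [ 0.8  0.3 -0.2] q [ 0.54  0.98 -1.13  2.47  1.89  0.98 -0.5 ]
shift now [-0.07  0.45  0.  ] shift after turn [-0.08  0.45  0.  ]
turn [ 0.01 -0.04 -0.03]
```

{"fn": "apply_moves", "kwargs": {"targets": [[-0.1,0.28,0,0,0,0],[-0.09,0.26,0,0,-0.04,0],[0.2,0.07,0,0,0,0],[0.2,0.07,0,0,0,0],[0.15,0.05,0,0,0,0],[0.15,0.05,0,0,0,0],[0.15,0.05,0,0,0,0],[0,0,0,0,0,0]]}}

```text
clock: 11.58
eef_pos: [500.8, 12.0, 33.1]
tool_rot: [-1.576, -0.347, -0.064]
force: [0.2, 0.1, -0.1]
width: 60.0
```

```bash
python3 -c "
from h import *
plan((-110,-14,32),-0.35)
cv2.imwrite('pics/s4.png',cv2.resize(get_image('scene')[140:310,230:450,::-1],None,fx=3.5,fy=3.5,interpolation=2))"
```

```text
at bay [-223.7  -15.2   33.1] rot [-1.576 -0.347 -0.064] F [ 0.2  0.1 -0.1] q [ 0.57  1.07 -1.13  2.37  1.89  1.02 -0.39]
shift now [2.66 0.99 0.04] shift after turn [2.66 1.   0.03]
turn [ 0.04 -0.   -0.02]
```

View pics/s4.png

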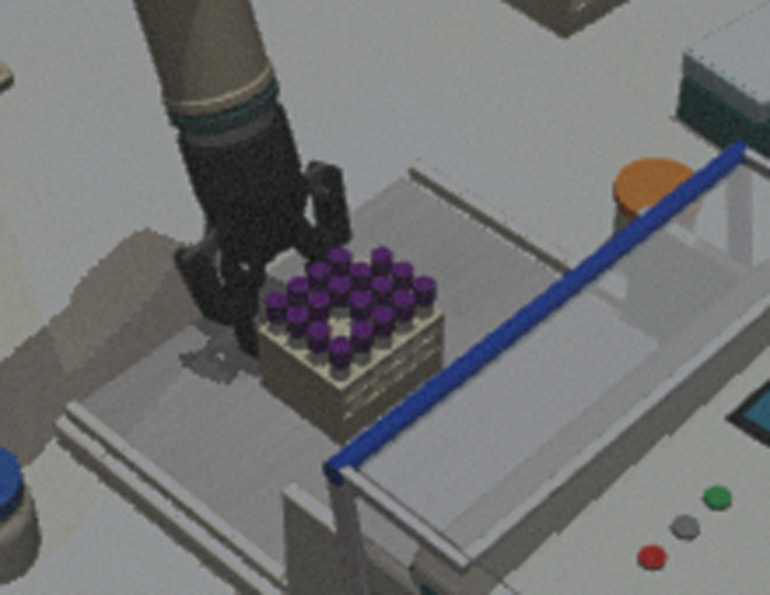

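The fingers are at the rack's near face (crop ~(255,330)) and low, and the rack is upright. I push on.

{"fn": "apply_moves", "kwargs": {"targets": [[0.22,0.083,0,0,0,0],[0.25,0.093,0,0,0,0],[0.25,0.093,0,0,0,0],[0.25,0.093,0,0,0,0],[0.25,0.093,0,0,0,0],[0.25,0.093,0,0,0,0],[0.25,0.093,0,0,0,0],[0.25,0.093,0,0,0,0],[0.25,0.093,0,0,0,0],[0.2,0.075,0,0,0,0],[0,0,0,0,0,0]]}}

```text
clock: 13.0
eef_pos: [604.3, 5.1, 31.9]
tool_rot: [-1.576, -0.348, -0.065]
force: [0.4, -0.3, -1.6]
width: 59.5
```

```bash
python3 -c "
from h import *
plan((-100,-14,32),-0.35)
cv2.imwrite('pics/t5.png',cv2.resize(get_image('top')[150:270,230:390,::-1],None,fx=4.5,fy=4.5,interpolation=2))"
```

```text
at bay [-119.9  -15.6   31.9] rot [-1.576 -0.348 -0.065] F [ 0.4 -0.3 -1.6] q [ 0.57  1.08 -1.08  2.1   1.76  0.92 -0.09]
shift now [0.47 0.17 0.04] shift after turn [0.47 0.17 0.04]
turn [ 0.04 -0.01 -0.02]
```

View pics/t5.png

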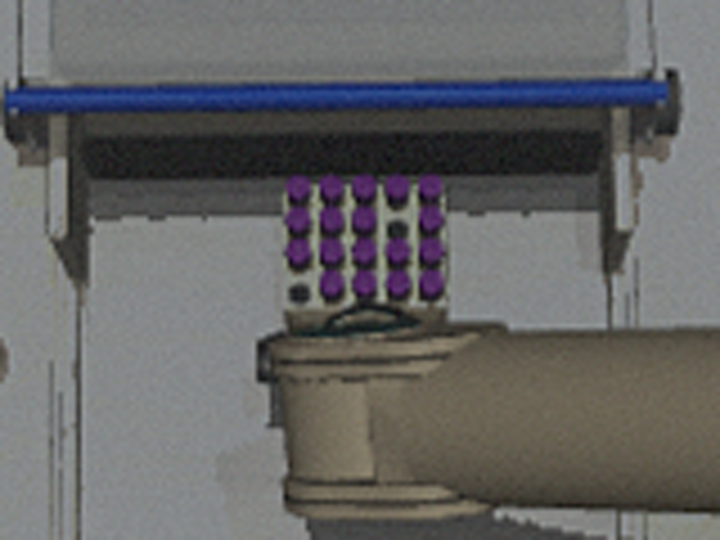

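```bash
python3 -c "
from h import *
P=[w2b(bp('top',230+x/4.5,150+y/4.5,111)) for x,y in((299,188),(430,188),(431,284))]
print(np.round(P,1))"
```

```text
[[ -45.4   26.6  111. ]
 [ -46.1  -52.5  111. ]
 [-106.1  -52.4  111. ]]
```

Rack centre is at bay x ≈ −76 and square, so about 24 mm remain. I push slowly and watch the force.

{"fn": "apply_moves", "kwargs": {"targets": [[0.15,0.055,0,0,0,0],[0.15,0.055,0,0,0,0],[0.1,0.037,0,0,0,0],[0.08,0.03,0,0,0,0],[0.04,0.015,0,0,0,0],[0,0,0,0,0,0]]}}

```text
clock: 13.8
eef_pos: [625.5, 3.8, 31.7]
tool_rot: [-1.576, -0.347, -0.064]
force: [-0.1, -0.3, -0.7]
width: 59.7
```

{"fn": "apply_moves", "kwargs": {"targets": [[0.05,0.02,0,0,0,0],[0.05,0.02,0,0,0,0],[0,0,0,0,0,0]]}}

```text
clock: 14.18
eef_pos: [627.6, 3.9, 31.2]
tool_rot: [-1.576, -0.343, -0.063]
force: [-8.6, -0.7, 4.7]
width: 59.8
```

Force rose to −8.6 N in x, so the rack is on the stop. I back off level, then rise.

{"fn": "apply_moves", "kwargs": {"targets": [[-0.1,-0.037,0,0,0,0],[-0.3,-0.11,0,0,0,0],[-0.7,-0.26,0,0,0,0],[-0.7,-0.26,0,0,0,0],[-0.6,-0.5,0,0,0,0],[0,-0.9,0,0,0,0],[0,-0.9,0,0,0,0],[0,-0.9,0,0,0,0],[0,-0.9,0,0,0,0],[0,-0.9,0,0,0,0],[0,0,0,0,0,0],[0,0,0,0,0,0]]}}

```text
clock: 15.68
eef_pos: [462.4, 14.8, 211.8]
tool_rot: [-1.577, -0.346, -0.063]
force: [0.1, 0.1, -0.9]
width: 59.8
```

```bash
python3 -c "
from h import *
plan(None,-0.35)
print(guard(get_image('scene')))
cv2.imwrite('pics/t6.png',cv2.resize(get_image('top')[150:270,190:420,::-1],None,fx=3.4,fy=3.4,interpolation=2))"
```

```text
at bay [-262.2  -14.9  211.8] rot [-1.577 -0.346 -0.063] F [ 0.1  0.1 -0.9] q [ 0.72  0.51 -1.22  2.32  1.24  0.67  0.09]
turn [ 0.05  0.   -0.03]
[(np.float64(61.34583333333333), np.float64(1.38)), (np.float64(61.016666666666666), np.float64(1.4)), (np.float64(57.63333333333333), np.float64(1.42))]
```

View pics/t6.png

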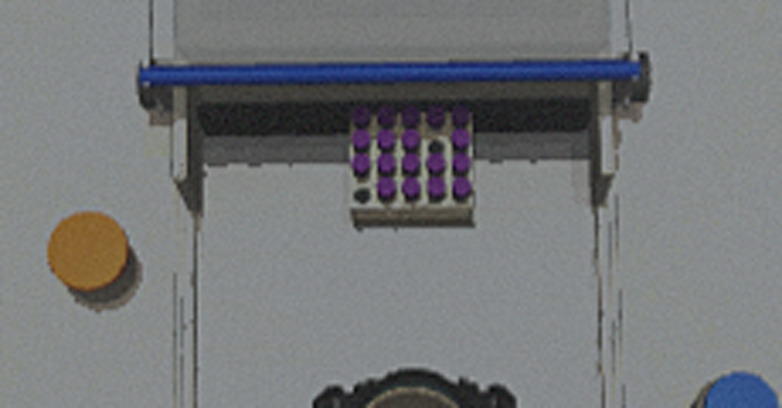

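The rack stands under the raised guard, its far caps at the stop (362–461,117), its near face square, and the gripper clear.

```bash
python3 -c "
from h import *
for x,y,z in((387,188,111),(461,188,111),(362,117,111),(461,117,111),(352,225,25),(473,225,25),(352,208,83),(473,208,83)): print(w2b(bp('top',190+x/3.4,150+y/3.4,z)).round(1))"
```

```text
[-83.7   6.7 111. ]
[-84.2 -52.1 111. ]
[-24.4  26.5 111. ]
[-25.1 -52.8 111. ]
[-90.9  38.4  25. ]
[-91.8 -63.1  25. ]
[-92.1  35.8  83. ]
[-93.1 -62.   83. ]
```

```bash
python3 -c "
from cell import *
print(finish_job(), read_state()['clock'])"
```

```text
the job is handed in; nothing more can be done
the job is handed in; nothing more can be done
```

I raised the guard by its blue rail, pushed the rack back under it to the stop, and handed the job in about 16 s into the 51 s allowed. `finish_job` gives no verdict, so the result rests on my own checks.

**Guard:** pushed up with the closed fingers until it swung on by itself. The last image put it at about 1.39 rad, with the gripper well clear.

**Rack:** pushed low with the part-open fingers until the force along the push rose to about 9 N against the stop.
- **Position:** the last top view puts its centre at x ≈ −52 to −54 mm in the bay frame. Home is −52 and the limit is −60.
- **Squareness:** it is square to the stop within about 0.01 rad, and it looked upright.

**Bystanders:** the cup and jar looked undisturbed in the last view. I did not measure the other bystanders again, but the arm never went near them.

**Disagreements:** the single-camera guard angle was ambiguous at low angles: with the guard down it scored best at 1.16 rad, just ahead of −0.04. The readings with the guard raised were clear.

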